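# Stand the toppled sample jar back in its carrier and read its logger button with the wand

## Robot

A 7-joint arm with a two-finger parallel gripper is mounted at the origin on a cart in front of the work surface, level with it; the furniture and walls round the work are solid. World frame = base frame: x ahead of the robot, y to its left, z up, the work surface at z = 0. Lengths are in m, angles in rad, forces in N, time in s.
With the tool pointing down it reaches from about 0.4 to 0.85 m from the base axis. Payload 10.4 kg.
Tool frame: the origin (TCP) lies on the centre line of the jaws, within the pads' length; the fingertips stand r.tip_extent ahead of it and the grasp point (between the pads) lies 3 mm ahead of it (r.tip_extent is the distance from the TCP to the fingertips, in m); z points along the fingers, y is the direction in which the jaws open and shut (so a half turn about z gives the same grasp; the last joint's range is limited). The gripper opens to 87 mm and grips with 3 to 60 N. Pads are 19 mm wide; open, the fingers measure 117 mm over their backs; the gripper's body (75 mm by 190 mm) begins 51 mm behind the grasp point.
Start: joints at [-1.355, 0.332, -0.065, 1.46, 0.022, 1.35, -0.088], TCP at [0.148, 0.607, 0.245] pointing down, gripper open.
Joint ranges: [-2.6, 2.6], [-0.5, 2.12], [-1.47, 1.34], [0.16, 2.42], [-1.27, 4.41], [0.06, 2.06], [-2.6, 2.6]. Speed limits (rad/s): [2.22, 2.22, 2.79, 2.79, 3.14, 3.14, 3.14].

## Interface

Orientations are given as a unit quaternion [x, y, z, w].
In Python, from bench import r gives the robot as it stands. The module is installed in compiled form; this text tells all that it offers.
- The arm moves only by the shell command python3 -m jog 'ROWS' [FORCE]. ROWS is JSON, a list of rows, each a list of 5 numbers: the shift along the tool's x, y, z in cm, then the turn about the tool's z in rad, then the closure, from 0 (fully open) to 1 (shut). A call has exactly 10 rows; each row shifts and turns the pose as measured when the row begins, along the tool's axes as they then stand; what a row does not reach is not made up. A row lasts 1/10 s, in which the tool goes at most 50 mm and 8.59 degrees, less where a joint would pass 70% of its speed; a pose out of reach is approached as far as the arm can. A call with a gripper value outside its range is refused whole. The fingers move at their own pace and stop on an object; FORCE is the grip in N (left out, the last holds). Time passes only in rows, so rows that do not move let the fingers close, or fill a call up. It gives the time, the measured TCP pose, the force and the opening at its end, in the units of the state.
- r.read_state(): the state, without advancing time (a new reading comes with each control period).
- r.camera(name): name is "side" or "top"; returns a dict with "pixels" (480x640x3 uint8, red, green, blue), "fx", "fy", "cx", "cy" (pixels), "camera_from_world" (4x4, takes a point from world to camera coordinates). Camera axes: x right, y up, looking along -z (the intrinsics and any distortion apply to the point x, -y, -z); pixel columns grow to the right and rows downward; lengths in m; the calibration is good to about 2 mm. A picture is of the moment at which its call begins. There is no depth.
- r.close_job(): hands the job in, once; it reports no verdict.
The state is a dict: "time": time; "joint_positions": joint angles; "joint_vel": joint speeds; "joint_torque": joint torques, N m; "ee_pos": TCP position; "eef_rot": TCP orientation; "ft_force": force on the tool from outside, world axes, zero at the start; "torque": the same for the moment, N m; "width": finger opening in m.
Only numpy, scipy, OpenCV 4.12 (cv2) and the standard library are available. Lean on these libraries where they do the work, as an engineer would, in place of code of your own. Each camera call takes 0.05 s, during which the arm holds its last target. There are 200 camera calls.

## Task

One sample jar has toppled out of the bottle carrier: stand it upright, lid up, in the empty middle pocket and let go of it. Then take the reader wand out of its stand and hold it upright with its round head seated over the steel logger button on that jar's lid, pressing so gently that the sprung head goes in about half way, neither hanging loose nor pushed to its stop. Finish while still holding the wand there for the reading, and do not disturb the jars and other things standing round about.

Things in the scene. Friction and masses are not known exactly. Their poses are not given: they have to be found in the camera images.
- jar: Toppled white sample jar, about 0.13 kg: body 44 mm in diameter, 76 mm tall, then a white screw lid 47 mm in diameter up to 93 mm, with a black holder (30 mm wide, 2 mm high) and steel logger button on it. Origin: centre of its underside; z along its axis toward the lid. It starts lying on the bench in front of the carrier, lid toward the robot's left; may roll if nudged.
- jar_spot (a point): The marked spot: centre of the flat top of the toppled jar's steel logger button (17.4 mm in diameter, stands 6 mm above its black holder), 101 mm from the jar's underside on its axis. z points out of the lid.
- carrier: White plastic bottle carrier, fixed to the bench: block 68 mm (x) by 302 mm (y) by 24 mm high, three round pockets in a row along y, 118 mm apart; at each end a 12 mm high ledge with a steel wire handle 49 mm high, 163 mm from the middle. Origin: centre of its underside, z up.
- pocket (a point): Centre of the floor of the empty middle pocket of the carrier: 50 mm in diameter, 14 mm deep, its floor 10 mm above the bench. z up, y along the row of pockets.
- jar_left: A like jar with its own logger button, standing in the pocket at the carrier's +y end (the robot's left); leave it alone. Origin: centre of its underside; its button's top is 101 mm above that.
- jar_right: A like jar, standing in the pocket at the carrier's -y end (the robot's right); leave it alone. Origin: centre of its underside.
- stand: Desk stand of the wand, fixed: black foot 92 mm in diameter and 9 mm high, with a grey upright tube 50 mm in diameter and 72 mm high, open at the top (bore about 32 mm), in which the wand hangs by its collar, head down. Origin: centre of its underside, z up.
- wand: Reader wand, about 0.12 kg, 162 mm long, upright in its stand. Origin: on its axis at the rim of the head when fully out; z up the wand. From there: black head 0-13 mm (27 mm wide), orange neck to 27, grey barrel (26 mm) to 60, black collar (39 mm) to 68, blue handle to 157 (24 mm thick along y, 30 mm along x), black end to 162 mm. Lift it straight up by 60 mm or more to clear the stand.
- wand_grip (a point): Middle of the upper handle, on the wand's axis, 122 mm above the wand's origin; axes as the wand's. Grip across the wand's y (24 mm).
- head_face (a point): Centre of the contact face inside the wand's head, on its axis; it moves with the sprung head. The head's round recess is about 22 mm in diameter and 4 mm deep and fits over the logger button, so the rim reaches 4 mm below this point. z points up into the wand.
- wand_head (a joint): How far the wand's head is pushed into the barrel, m: 0 fully out, 0.012 at its stop. A spring pushes it out with 1.4 N at 0, rising 0.35 N per mm to 5.6 N at the stop. The orange neck seen between head and barrel is 14 mm long when the head is out and 2 mm at the stop.
- slide_box: Dark green slide box 90 x 105 x 35 mm, a loose bystander. Origin: centre of its underside.
- specimen_cup: Specimen cup with orange lid, 62 mm across, 71 mm high, a loose bystander at the left. Origin: centre of its underside.
- petri_dish: Petri dish 61 mm across, 15 mm high, a loose bystander near the front. Origin: centre of its underside.
There are look-alikes about, which are no part of the job. What is shaped like the wand but brown or green is not meant.

How it is judged:
On the way, in this order (a step that is already met when the one before it is completed fails the run):
1. the toppled jar stands upright, lid up, on the floor of the middle pocket, and the fingers have let go of it (horizontal distance between jar and pocket below 0.006 m and z of jar in the frame of pocket between -0.003 and 0.003 m and angle between jar's own z axis and vertical below 0.08 rad and z of jar_spot in the frame of pocket above 0.095 m and contact force between the fingers and jar below 0.1 N and linear speed of jar below 0.02 m/s), for 0.3 s.
2. the wand is held in the fingers, clear of its stand, its head still fully out (z of wand in the frame of stand above 0.05 m and contact force between wand and stand below 0.05 N and contact force between the fingers and wand above 1 N and value of joint wand_head below 0.0015 m), for 0.2 s.
At the end, for the whole second after the job is handed in: Jar in the middle pocket (6 mm, on its floor, 0.08 rad), let go. Wand held, off its stand, within 0.12 rad of vertical and 0.1 of the jar; button in the head's recess (3.5 mm), touching its face; head in 2 to 10.5 mm, 1.2 to 8 N; wand still. Other jars upright within 15 mm. Stays so to the end (horizontal distance between jar and pocket below 0.006 m and z of jar in the frame of pocket between -0.003 and 0.003 m and angle between jar's own z axis and vertical below 0.08 rad and z of jar_spot in the frame of pocket above 0.095 m and contact force between each of the fingers, the arm and jar below 0.1 N and x of jar_spot in the frame of head_face between -0.0035 and 0.0035 m and y of jar_spot in the frame of head_face between -0.0035 and 0.0035 m and z of jar_spot in the frame of head_face above -0.002 m and angle between the z axis of wand and the z axis of jar, either way round below 0.1 rad and angle between wand's own z axis and vertical below 0.12 rad and value of joint wand_head between 0.002 and 0.0105 m and contact force between wand and jar between 1.2 and 8 N and contact force between the fingers and wand above 1 N and contact force between wand and stand below 0.05 N and linear speed of wand below 0.02 m/s and distance of each of jar_left, jar_right from where it was at the start of the episode below 0.015 m and angle between each of jar_left, jar_right's own z axis and vertical below 0.1 rad); the arm keeps its last pose, push and grip.
It fails at once if a neighbouring jar is knocked over or shoved more than 30 mm (angle between any of jar_left, jar_right's own z axis and vertical above 0.5 rad or distance of any of jar_left, jar_right from where it was at the start of the episode above 0.03 m).
It fails at once if the slide box, the specimen cup or the petri dish is shoved more than 30 mm (distance of any of slide_box, specimen_cup, petri_dish from where it was at the start of the episode above 0.03 m).
It fails at once if the wand is pressed or knocked on the jar with more than 20 N (contact force between wand and jar above 20 N).
It also fails if it takes over 66 s, if anything falls off the work surface, if the arm or the gripper's body presses on something with over 40 N, if the wrist force passes 120 N, or if a joint passes its speed limit or range.

## Working session

There is one attempt and no reset: what is moved stays moved. The work goes in short steps, Python scripts to look and compute and a shell command to move; the robot and the scene stay as the last step left them, time stands still between calls to the robot, and variables do not carry over. Pictures are saved under pics/ and viewed, about 8 in all and at most 12, crops included, and the job is handed in when it is done.

```bash
mkdir -p pics; python3 - <<'E'
from bench import r
import cv2, numpy as np
s=r.read_state()
for k in ["time","ee_pos","eef_rot","ft_force","width"]: print(k,s[k])
print(r.tip_extent)
for n in ["side","top"]:
    c=r.camera(n); cv2.imwrite(f"pics/{n}0.png",c["pixels"][:,:,::-1])
    print(n,c["fx"],c["fy"],c["cx"],c["cy"],[k for k in c]); print(np.round(c["camera_from_world"],4))
    T=np.linalg.inv(c["camera_from_world"]); print(T[:3,3])
E
```

```text
time 0.0
ee_pos [0.14777142 0.60690962 0.2437191 ]
eef_rot [ 1.19116111e-01  9.92880063e-01 -7.27873166e-04 -4.22320381e-05]
ft_force [-0.26377793 -0.25154927  0.59945724]
width 0.0870699731498943
0.022
side 526.5079571101661 526.5079571101661 327.4394866650825 243.5035289884329 ['pixels', 'fx', 'fy', 'cx', 'cy', 'camera_from_world']
[[ 0.9733 -0.2287  0.0171 -0.5374]
 [ 0.1144  0.5488  0.8281 -0.108 ]
 [-0.1988 -0.8041  0.5603 -1.1385]
 [ 0.      0.      0.      1.    ]]
[ 0.3092004  -0.9790932   0.73648505]
top 594.5778130490804 594.5778130490804 321.8643617484325 245.04588185122606 ['pixels', 'fx', 'fy', 'cx', 'cy', 'camera_from_world']
[[ 0.0124 -0.9999 -0.0115 -0.0351]
 [ 0.994   0.011   0.109  -0.5574]
 [-0.1088 -0.0128  0.994  -1.5165]
 [ 0.      0.      0.      1.    ]]
[ 0.38939312 -0.04836893  1.56774311]
```

View pics/top0.png

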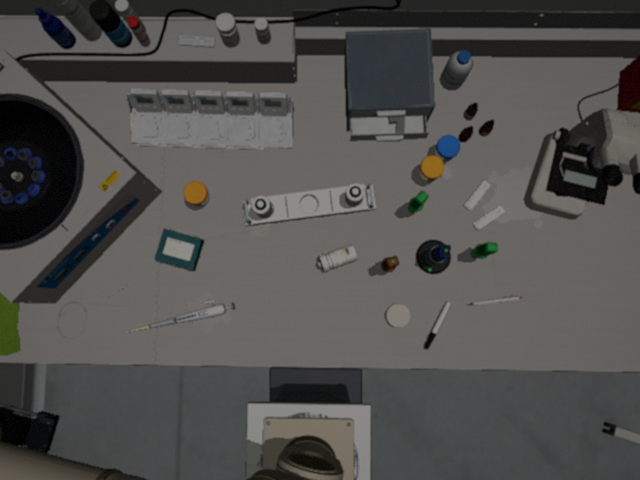

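View pics/side0.png

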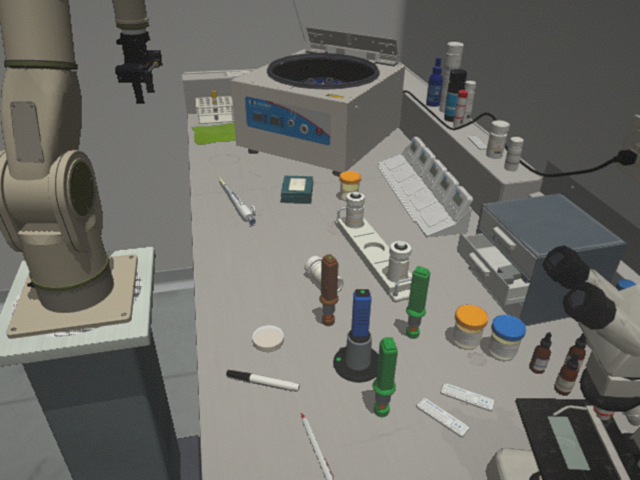

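```bash
cat > h.py <<'E'
from bench import r
import cv2, numpy as np
def cam(n): return r.camera(n)
def ray(c,u,v,z):
    T=np.linalg.inv(c["camera_from_world"]); d=T[:3,:3]@np.array([(u-c["cx"])/c["fx"],-(v-c["cy"])/c["fy"],-1])
    o=T[:3,3]; return o+d*(z-o[2])/d[2]
def proj(c,p):
    q=c["camera_from_world"]@np.r_[p,1]; return np.array([c["cx"]-c["fx"]*q[0]/q[2],c["cy"]+c["fy"]*q[1]/q[2]])
def tri(ct,uvt,cs,uvs):
    A=[];b=[]
    for c,(u,v) in((ct,uvt),(cs,uvs)):
        M=c["camera_from_world"]; x=(u-c["cx"])/c["fx"]; y=(v-c["cy"])/c["fy"]
        for row,k,s in((M[0],x,1),(M[1],y,-1)):
            A.append(row[:3]+s*k*M[2][:3]); b.append(-(row[3]+s*k*M[2][3]))
    return np.linalg.lstsq(np.array(A),np.array(b),rcond=None)[0]
def crop(c,box,k):
    x0,y0,x1,y1=box; im=np.ascontiguousarray(c["pixels"][y0:y1,x0:x1,::-1])
    im=cv2.convertScaleAbs(cv2.resize(im,None,fx=k,fy=k,interpolation=cv2.INTER_CUBIC),alpha=1.5)
    for x in range((x0+9)//10*10,x1,10):
        X=int((x-x0)*k); cv2.line(im,(X,0),(X,6),(0,255,255),1)
        if x%20==0: cv2.putText(im,str(x),(X+1,16),0,.35,(0,255,255),1)
    for y in range((y0+9)//10*10,y1,10):
        Y=int((y-y0)*k); cv2.line(im,(0,Y),(6,Y),(0,255,255),1)
        if y%20==0: cv2.putText(im,str(y),(8,Y+4),0,.35,(0,255,255),1)
    return im
E
python3 - <<'E'
from h import *
t=cam("top"); s=cam("side")
cv2.imwrite("pics/c1.png",crop(t,(235,170,395,290),5))
a=crop(t,(370,180,510,300),3); b=crop(s,(290,200,440,430),2.6)
h=max(a.shape[0],b.shape[0]); p=lambda i:cv2.copyMakeBorder(i,0,h-i.shape[0],0,0,0)
o=np.hstack([p(a),p(b)]); o=o[:600,:]; print(o.shape); cv2.imwrite("pics/c2.png",o[:,:830])
E
```

```text
(598, 810, 3)
```

View pics/c1.png

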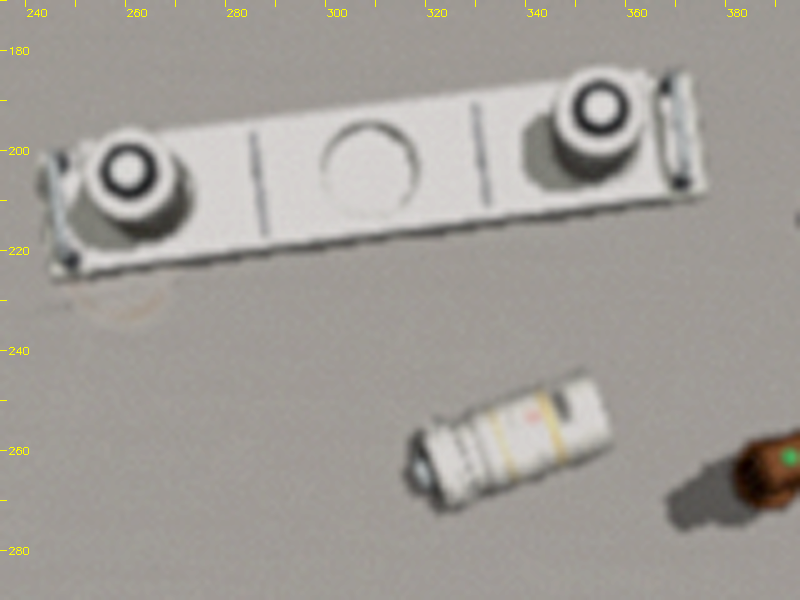

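View pics/c2.png

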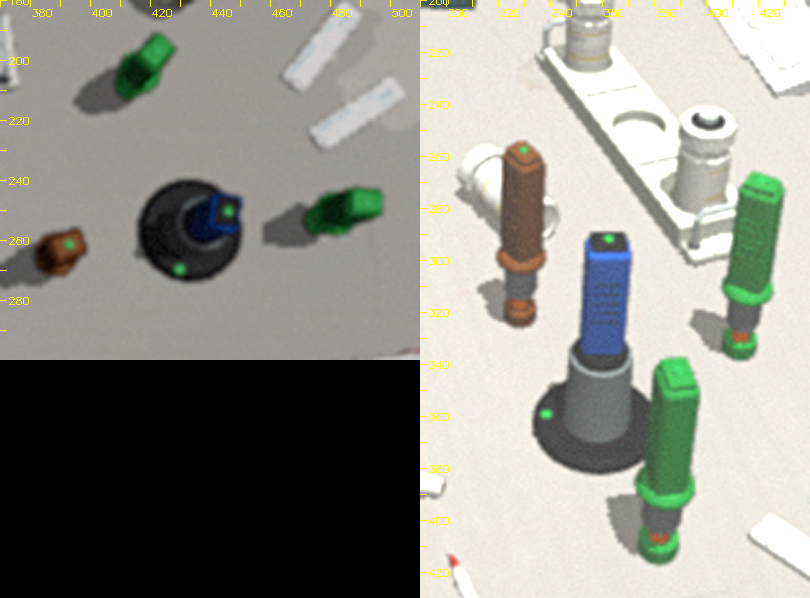

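```bash
python3 - <<'E'
from h import *
t=cam("top"); s=cam("side")
P=lambda *a:print(*[np.round(x,4) if isinstance(x,np.ndarray) else x for x in a])
b=ray(t,354.6,251.6,.022); l=ray(t,322.2,263.6,.0225); q=ray(t,319,264,.0225)
P("jar bottom",b,"lid edge",l,"button",q,"len",np.linalg.norm(l-b),"yaw",np.arctan2(*(l-b)[1::-1]))
P("foot",ray(t,433.2,257,.009)); w=tri(t,(444.3,250.7),s,(362.3,293.1)); P("wand top",w, ray(t,444.3,250.7,.174), ray(s,362.3,293.1,.174))
# pocket rim top crop ellipse, z=.024: x 321..419,y 121..217
P("pocket",ray(t,235+370/5,170+169/5,.024))
# button tops of neighbours at z .111
L=ray(t,235+128/5,170+171/5,.111);R=ray(t,235+601/5,170+107/5,.111);P("L",L,"R",R,"mid",(L+R)/2,np.linalg.norm(L-R),"yaw",np.arctan2(-(L-R)[0],(L-R)[1]))
P("side bottons L",ray(s,290+(708-420)/2.6,200+120/2.6,.111),"pocket rim side",ray(s,290+(639-420)/2.6,200+123/2.6,.024))
for n,u,v in(("brown",69,244),("g1",160,44),("g2",366,200)): P(n,ray(t,370+u/3,180+v/3,.16))
P("dish",ray(t,398,316,.015),"box",ray(t,180,250,.035))
E
```

```text
jar bottom [ 0.5424 -0.1142  0.022 ] lid edge [ 0.51   -0.03    0.0225] button [ 0.5088 -0.0216  0.0225] len 0.09021848153852192 yaw 1.9383096574048628
foot [ 0.5317 -0.3211  0.009 ]
wand top [ 0.5337 -0.32    0.1669] [ 0.5318 -0.3184  0.174 ] [ 0.532  -0.3283  0.174 ]
pocket [0.6673 0.0067 0.024 ]
L [0.6494 0.124  0.111 ] R [ 0.6841 -0.1109  0.111 ] mid [0.6667 0.0065 0.111 ] 0.23742809404925083 yaw 0.146670531858122
side bottons L [ 0.6806 -0.1229  0.111 ] pocket rim side [0.668  0.0046 0.024 ]
brown [ 0.5066 -0.1994  0.16  ]
g1 [ 0.6678 -0.2722  0.16  ]
g2 [ 0.5441 -0.4341  0.16  ]
dish [ 0.3768 -0.2278  0.015 ] box [0.5402 0.3398 0.035 ]
```

```bash
cat >> h.py <<'E'
from scipy.spatial.transform import Rotation as R
def need(p,yyaw=None):
    s=r.read_state(); M=R.from_quat(s["eef_rot"]).as_matrix(); e=np.array(s["ee_pos"])
    print("t",round(s["time"],2),"ee",e.round(4),"need cm",(M.T@(np.array(p)-e)*100).round(2),"w",round(s["width"],4),"F",np.round(s["ft_force"],2),"tilt",round(float(np.arccos(-M[2,2])),4))
    y=np.arctan2(M[1,1],M[0,1]); print("yaw_y",round(y,4),"turn",None if yyaw is None else round((y-yyaw+np.pi/2)%np.pi-np.pi/2,4))
E
python3 -m jog '[[-3.4,-3.6,0,0,0],[-3.4,-3.6,0,0,0],[-3.4,-3.6,0,0,0],[-3.4,-3.6,0,0,0],[-3.4,-3.6,0,0,0],[-3.4,-3.6,0,0,0],[-3.4,-3.6,0,0,0],[-3.4,-3.6,0,0,0],[-3.4,-3.6,0,0,0],[-3.4,-3.6,0,0,0]]'
python3 -c "
from h import *
need([.513,-.038,.16],.368)"
```

```text
time: 1.3
ee_pos: [0.3923, 0.175, 0.242]
eef_rot: [0.114, 0.994, 0.001, -0.001]
ft_force: [1.4, 1.1, 0.3]
width: 0.0874
t 1.3 ee [0.3923 0.175  0.242 ] need cm [-16.59 -18.04   8.12] w 0.0874 F [1.41 1.14 0.34] tilt 0.0035
yaw_y 1.3429 turn 0.9749
```

```bash
python3 -m jog '[[-3,-3.3,1,0,0],[-3,-3.3,1,0,0],[-3,-3.3,1,0,0],[-3,-3.3,1,0,0],[-3,-3.3,1,0,0],[0,0,1,0.14,0],[0,0,1,0.14,0],[0,0,1,0.14,0],[0,0,0,0.14,0],[0,0,0,0.14,0]]' >/dev/null
python3 -m jog '[[0,0,0,0.14,0],[0,0,0,0.14,0],[0,0,0,0.05,0],[0,0,0,0,0],[0,0,0,0,0],[0,0,0,0,0],[0,0,0,0,0],[0,0,0,0,0],[0,0,0,0,0],[0,0,0,0,0]]' >/dev/null
python3 -c "
from h import *
need([.513,-.038,.0255],.368)"
```

```text
t 3.3 ee [ 0.5065 -0.0371  0.1605] need cm [-0.29  0.51 13.5 ] w 0.087 F [-0.33 -0.39 -0.2 ] tilt 0.0069
yaw_y 0.2706 turn -0.0974
```

```bash
python3 -m jog '[[-0.3,0.5,1,-0.1,0],[0,0,1.5,0,0],[0,0,1.5,0,0],[0,0,1.5,0,0],[0,0,1.5,0,0],[0,0,0,0,0],[0,0,0,0,0],[0,0,0,0,0],[0,0,0,0,0],[0,0,0,0,0]]' >/dev/null
python3 - <<'E'
from h import *
need([.513,-.038,.026],.368)
t=cam("top");s=cam("side")
a=crop(t,(290,220,390,300),4);b=crop(s,(280,200,380,330),4)
h=b.shape[0]; a=cv2.copyMakeBorder(a,0,h-a.shape[0],0,0,0); cv2.imwrite("pics/c3.png",np.hstack([a,b])) 
E
```

```text
t 4.3 ee [ 0.5147 -0.0383  0.0909] need cm [ 0.08 -0.22  6.49] w 0.0867 F [-0.52  1.04  1.06] tilt 0.011
yaw_y 0.376 turn 0.008
```

View pics/c3.png

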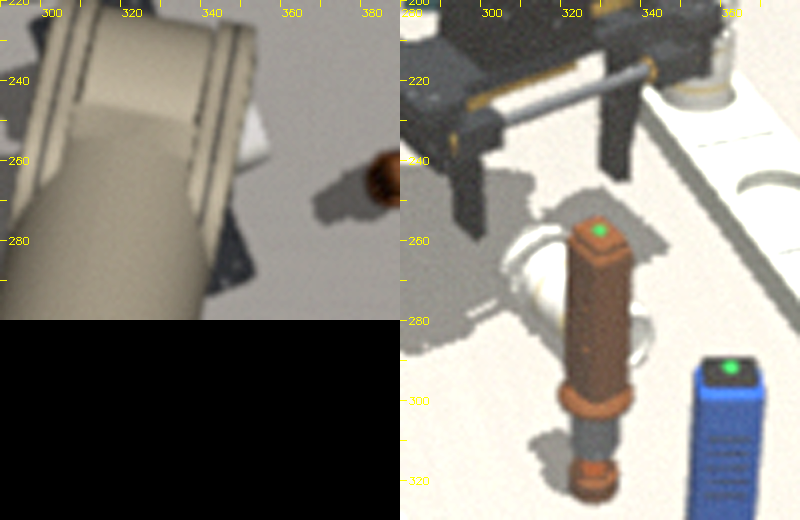

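```bash
python3 -m jog '[[0.1,-0.2,1.5,0,0],[0,0,1.5,0,0],[0,0,1.5,0,0],[0,0,1.2,0,0],[0,0,0.7,0,0],[0,0,0.2,0,0],[0,0,0,0,0],[0,0,0,0,0],[0,0,0,0,0],[0,0,0,0,0]]' 4|head -2
python3 -c "
from h import *
need([.513,-.038,.026],.368)"
```

```text
time: 5.4
ee_pos: [0.5149, -0.0375, 0.0235]
t 5.4 ee [ 0.5149 -0.0375  0.0235] need cm [ 0.02 -0.19 -0.25] w 0.0871 F [-0.31 -0.34 -0.4 ] tilt 0.0133
yaw_y 0.376 turn 0.008
```

```bash
python3 -m jog '[[0,0,-0.2,0,0.3],[0,0,0,0,0.7],[0,0,0,0,0.7],[0,0,0,0,0.7],[0,0,0,0,0.7],[0,0,0,0,0.7],[0,0,0,0,0.7],[0,0,0,0,0.7],[0,0,0,0,0.7],[0,0,0,0,0.7]]' 4
python3 -c "
from h import *
need([.513,-.038,.026],.368)"
```

```text
time: 6.4
ee_pos: [0.5151, -0.0375, 0.0258]
eef_rot: [0.562, 0.827, 0.006, 0.003]
ft_force: [0.3, 0.2, -0.3]
width: 0.0469
t 6.4 ee [ 0.5151 -0.0375  0.0258] need cm [ 0.03 -0.21 -0.02] w 0.0469 F [ 0.31  0.2  -0.26] tilt 0.0137
yaw_y 0.3762 turn 0.0082
```

Gripped on the lid (46.9 mm). Lifting with a light grip so that it swings down.

```bash
python3 -m jog '[[0,0,-1,0,0.7],[0,0,-1,0,0.7],[0,0,-1.2,0,0.7],[0,0,-1.2,0,0.7],[0,0,-1.2,0,0.7],[0,0,-1.2,0,0.7],[0,0,-1.2,0,0.7],[0,0,-1,0,0.7],[0,0,-1,0,0.7],[0,0,-0.5,0,0.7]]' 4
python3 - <<'E'
from h import *
need([.513,-.038,.026],.368)
s=cam("side"); cv2.imwrite("pics/c4.png",crop(s,(270,150,400,300),4))
E
```

```text
time: 7.4
ee_pos: [0.5136, -0.0385, 0.1409]
eef_rot: [0.563, 0.827, 0.007, 0.003]
ft_force: [0.2, 0.1, -1.5]
width: 0.047
t 7.4 ee [ 0.5136 -0.0385  0.1409] need cm [ 0.04 -0.21 11.49] w 0.047 F [ 0.2   0.13 -1.45] tilt 0.0148
yaw_y 0.3754 turn 0.0074
```

View pics/c4.png

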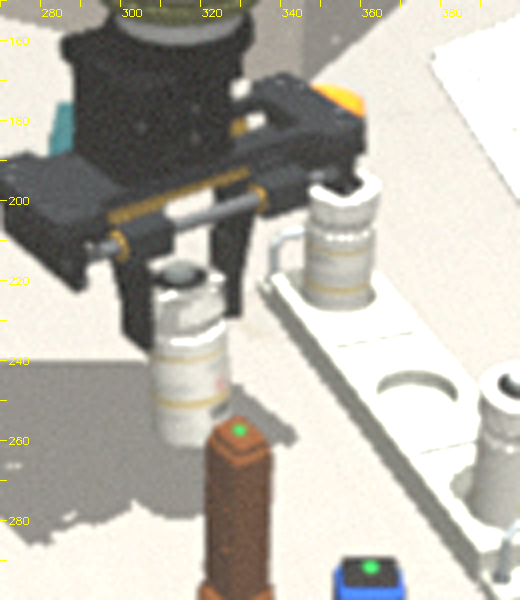

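Jar hangs upright, button up (side px ~(312,220)). Moving above the pocket.

```bash
python3 -c "
from h import *
need([.667,.0066,.131])"
```

```text
t 7.45 ee [ 0.5139 -0.0385  0.1413] need cm [-1.42 15.88  1.27] w 0.047 F [ 0.53 -0.47 -0.05] tilt 0.0154
yaw_y 0.3753 turn None
```

```bash
python3 -m jog '[[-0.2,1.2,0,0,0.7],[-0.2,2,0,0,0.7],[-0.2,2.3,0,0,0.7],[-0.2,2.3,0,0,0.7],[-0.2,2.3,0,0,0.7],[-0.2,2.3,0,0,0.7],[-0.2,2,0,0,0.7],[0,1.2,0,0,0.7],[0,0.3,0,0,0.7],[0,0,0,0,0.7]]' 4|head -2
python3 -m jog '[[0,0,0,0,0.7],[0,0,0,0,0.7],[0,0,0,0,0.7],[0,0,0,0,0.7],[0,0,0,0,0.7],[0,0,0,0,0.7],[0,0,0,0,0.7],[0,0,0,0,0.7],[0,0,0,0,0.7],[0,0,0,0,0.7]]' 4 |head -2
python3 - <<'E'
from h import *
need([.667,.0066,.131])
s=cam("side"); cv2.imwrite("pics/c5.png",crop(s,(310,150,430,300),4))
print(ray(s,380,246.5,.024))
E
```

```text
time: 8.45
ee_pos: [0.6698, 0.0096, 0.1378]
time: 9.45
ee_pos: [0.6678, 0.0084, 0.1383]
t 9.45 ee [0.6678 0.0084 0.1383] need cm [-0.14 -0.15  0.73] w 0.0466 F [ 0.25  0.15 -0.92] tilt 0.0093
yaw_y 0.3754 turn None
[0.68265579 0.0050902  0.024     ]
```

View pics/c5.png

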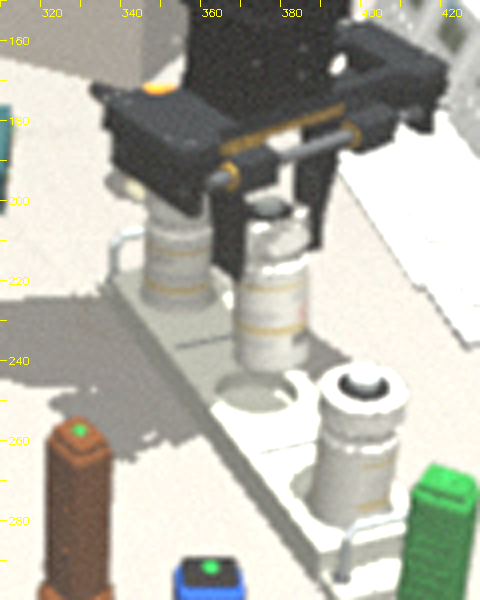

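```bash
python3 - <<'E'
from h import *
s=cam("side")
e=np.array([.6678,.0084,.1353]); 
for dz in (0,.015,-.0085,-.0845): print(dz,proj(s,e+[0,0,dz]).round(1))
u=np.array([-.366,.93,0])  # tool x
print("lean .1 bottom",proj(s,e+[0,0,-.0845]+.0085*u).round(1),proj(s,e+[0,0,-.0845]-.0085*u).round(1))
for z in(-.0085,-.0845):
  pts=np.array([proj(s,e+[.022*np.cos(a),.022*np.sin(a),z]) for a in np.linspace(0,6.28,60)]); print(z,pts.min(0).round(1),pts.max(0).round(1))
E
```

```text
0 [376.9 206.2]
0.015 [377.4 200.5]
-0.0085 [376.6 209.5]
-0.0845 [374.4 237.1]
lean .1 bottom [372.2 235.5] [376.7 238.8]
-0.0085 [367.  204.7] [386.3 214.4]
-0.0845 [365.1 232.1] [383.7 242.3]
```

```bash
python3 -c "
from h import *
need([.6643,.0136,.1035])"
```

```text
t 9.55 ee [0.6678 0.0084 0.1383] need cm [ 0.59 -0.16  3.48] w 0.047 F [-0.61 -0.03 -0.51] tilt 0.0094
yaw_y 0.3753 turn None
```

```bash
python3 -m jog '[[0.6,-0.2,0,0,0.7],[0,0,0.5,0,0.7],[0,0,0.5,0,0.7],[0,0,0.3,0,0.7],[0,0,0.3,0,0.7],[0,0,0.3,0,0.7],[0,0,0.3,0,0.7],[0,0,0.3,0,0.7],[0,0,0,0,0.7],[0,0,0,0,0.7]]' 4
python3 - <<'E'
from h import *
need([.6643,.0136,.1035])
s=cam("side"); cv2.imwrite("pics/c6.png",crop(s,(330,180,430,300),5))
E
```

```text
time: 10.55
ee_pos: [0.6632, 0.0139, 0.1104]
eef_rot: [0.563, 0.827, 0.004, -0.001]
ft_force: [-0.2, 0.2, -0.9]
width: 0.047
t 10.55 ee [0.6632 0.0139 0.1104] need cm [-0.08  0.09  0.69] w 0.047 F [-0.15  0.25 -0.86] tilt 0.0088
yaw_y 0.3754 turn None
```

View pics/c6.png

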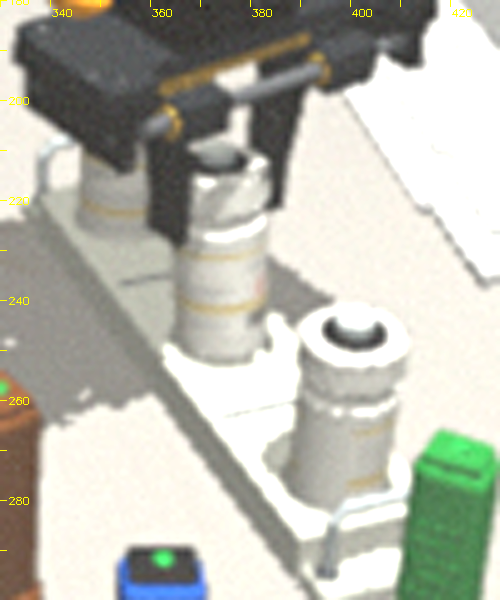

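Bottom is centred over the pocket (jar bottom px x 365–383, rim 364–384.5). Lowering in.

```bash
python3 -m jog '[[0,0,0.3,0,0.7],[0,0,0.3,0,0.7],[0,0,0.3,0,0.7],[-0.2,0,0.2,0,0.7],[-0.2,0,0,0,0.7],[-0.2,0,0,0,0.7],[0,0,0.2,0,0.7],[0,0,0,0,0.7],[0,0,0,0,0.7],[0,0,0,0,0.7]]' 4
python3 -c "
from h import *
need([.6670,.0066,.0975])"
```

```text
time: 11.6
ee_pos: [0.6661, 0.0078, 0.0968]
eef_rot: [0.563, 0.827, 0.005, -0.001]
ft_force: [-0.4, -0.8, -1.0]
width: 0.0471
t 11.6 ee [0.6661 0.0078 0.0968] need cm [-0.15  0.04 -0.07] w 0.0471 F [-0.44 -0.83 -1.02] tilt 0.0093
yaw_y 0.3752 turn None
```

```bash
python3 -m jog '[[-0.1,0,0.1,0,0.7],[0,0,0.1,0,0.7],[0,0,0.1,0,0.7],[0,0,0.1,0,0.7],[0,0,0.1,0,0.7],[0,0,0,0,0.7],[0,0,0,0,0.7],[0,0,0,0,0.7],[0,0,0,0,0.7],[0,0,0,0,0.7]]' 4
python3 -c "
from h import *
need([.6670,.0066,.0975])"
```

```text
time: 12.6
ee_pos: [0.6688, 0.006, 0.0951]
eef_rot: [0.563, 0.826, 0.006, 0.002]
ft_force: [-0.4, -0.3, 2.5]
width: 0.0471
t 12.6 ee [0.6688 0.006  0.0951] need cm [ 0.13 -0.14 -0.24] w 0.0471 F [-0.38 -0.32  2.51] tilt 0.0132
yaw_y 0.3747 turn None
```

```bash
python3 -m jog '[[0.1,-0.1,0,0,0.7],[0,0,0,0,0.42],[0,0,0,0,0.4],[0,0,0,0,0.35],[0,0,0,0,0.2],[0,0,0,0,0],[0,0,0,0,0],[0,0,0,0,0],[0,0,0,0,0],[0,0,0,0,0]]' 4
python3 -m jog '[[0,0,-1,0,0],[0,0,-2,0,0],[0,0,-3,0,0],[0,0,-3,0,0],[0,0,-3,0,0],[0,0,-3,0,0],[0,0,-1,0,0],[0,0,0,0,0],[0,0,0,0,0],[0,0,0,0,0]]' |head -2
python3 -c "
from h import *
need([.532,-.32,.23],1.57)"
```

```text
time: 13.6
ee_pos: [0.6668, 0.007, 0.094]
eef_rot: [0.563, 0.827, 0.006, 0.001]
ft_force: [-1.1, -0.5, -0.3]
width: 0.0859
time: 14.6
ee_pos: [0.6643, 0.0048, 0.2629]
t 14.6 ee [0.6643 0.0048 0.2629] need cm [-25.43 -24.21   2.92] w 0.0866 F [-0.33 -0.25 -0.67] tilt 0.0113
yaw_y 0.3737 turn -1.1963
```

```bash
cat > fit.py <<'E'
from h import *
from scipy.optimize import minimize
def mask(im,K=4):
    im=cv2.resize(im,None,fx=K,fy=K,interpolation=cv2.INTER_CUBIC).astype(int); R_,G,B=im[...,0],im[...,1],im[...,2]
    return ((B>1.5*R_+8)&(B>1.25*G))
E
python3 - <<'E'
from fit import *
cs={n:cam(n) for n in("top","side")}
box={"top":(415,225,465,275),"side":(330,270,390,350)}; K=4
ms={}
for n in cs:
    x0,y0,x1,y1=box[n]; m=mask(cs[n]["pixels"][y0:y1,x0:x1],K); ms[n]=m; print(n,m.sum(),[ (a.min()/K,a.max()/K) for a in np.where(m)])
def hull(c,b,p,z0,z1):
    x,y,a=p[:3]; pts=[]
    for z in(z0,z1):
        for sx in(-1,1):
            for sy in(-1,1):
                q=np.array([sx*.015,sy*.012]); ca,sa=np.cos(a),np.sin(a)
                pts.append(proj(c,[x+ca*q[0]-sa*q[1],y+sa*q[0]+ca*q[1],z]))
    pts=(np.array(pts)-b[:2]+.5)*K
    m=np.zeros(((b[3]-b[1])*K,(b[2]-b[0])*K),np.uint8); cv2.fillConvexPoly(m,cv2.convexHull((pts*16).astype(np.int32)),1,shift=4); return m>0
def cost(p,ns=("top","side")):
    t=0
    for n in ns:
        h=hull(cs[n],box[n],p,.012+.068,.012+.157)
        k=hull(cs[n],box[n],p,.012+.157,.012+.162)  # black end: ignore
        t+=((h^ms[n])&~k).sum()/ms[n].sum()
    return t
for a in np.arange(-1.5,1.6,.2):
    o=minimize(cost,[.532,-.32,a],method="Nelder-Mead",options=dict(initial_simplex=[[.532,-.32,a-.1],[.537,-.32,a],[.532,-.315,a],[.532,-.325,a+.1]])); print(round(a,2),o.x.round(4),round(o.fun,3))
E
```

```text
top 2374 [(np.float64(18.75), np.float64(35.0)), (np.float64(18.25), np.float64(35.0))]
side 9952 [(np.float64(22.0), np.float64(66.0)), (np.float64(22.25), np.float64(40.75))]
-1.5 [ 0.5331 -0.3234 -1.7839] 0.307
-1.3 [ 0.533  -0.324  -1.7887] 0.308
-1.1 [ 0.5331 -0.3238 -1.794 ] 0.303
-0.9 [ 0.5349 -0.3217 -0.3245] 0.338
-0.7 [ 0.5349 -0.322  -0.3379] 0.337
-0.5 [ 0.5348 -0.3215 -0.3116] 0.338
-0.3 [ 0.5349 -0.3215 -0.3461] 0.339
-0.1 [ 0.5349 -0.3217 -0.3224] 0.337
0.1 [ 0.5349 -0.3219 -0.3432] 0.337
0.3 [ 0.5333 -0.3204 -0.3216] 0.368
0.5 [ 0.5357 -0.3221  0.5774] 0.616
0.7 [ 0.534  -0.323   1.1301] 0.348
0.9 [ 0.5338 -0.3231  1.1299] 0.35
1.1 [ 0.5337 -0.3239  1.1396] 0.349
1.3 [ 0.5334 -0.3234  1.3608] 0.308
1.5 [ 0.5331 -0.3239  1.3485] 0.302
```

```bash
python3 - <<'E'
from h import *
t=cam("top");s=cam("side")
a=crop(t,(412,232,462,282),8);b=crop(s,(335,275,385,350),8)
a=cv2.convertScaleAbs(a,alpha=1.6)
a=cv2.copyMakeBorder(a,0,b.shape[0]-a.shape[0],0,0,0); o=np.hstack([a,b]); cv2.imwrite("pics/c7.png",o); print(o.shape)
for yaw in(-.33,-.21,0,1.36):
  ca,sa=np.cos(yaw),np.sin(yaw); C=np.array([.5335,-.3225])
  print(yaw,[proj(s,np.r_[C+[ca*x-sa*y,sa*x+ca*y],.174]).round(1).tolist() for x,y in((.015,.012),(.015,-.012),(-.015,-.012),(-.015,.012))])
  print("   top",[proj(t,np.r_[C+[ca*x-sa*y,sa*x+ca*y],.174]).round(1).tolist() for x,y in((.015,.012),(.015,-.012),(-.015,-.012),(-.015,.012))])
E
```

```text
(600, 800, 3)
-0.33 [[371.3, 287.1], [370.9, 296.1], [352.9, 294.7], [353.7, 285.7]]
   top [[443.2, 242.3], [452.9, 245.7], [448.9, 257.7], [439.2, 254.3]]
-0.21 [[370.4, 286.4], [371.7, 295.4], [353.7, 295.4], [352.9, 286.4]]
   top [[442.3, 242.7], [452.3, 244.9], [449.8, 257.3], [439.8, 255.1]]
0 [[368.6, 285.3], [372.8, 294.1], [355.5, 296.5], [351.7, 287.6]]
   top [[440.9, 243.6], [451.1, 243.7], [451.2, 256.4], [441.0, 256.3]]
1.36 [[354.5, 285.3], [368.5, 285.3], [370.0, 296.6], [355.6, 296.6]]
   top [[438.8, 253.6], [440.8, 243.7], [453.3, 246.5], [451.3, 256.4]]
```

View pics/c7.png

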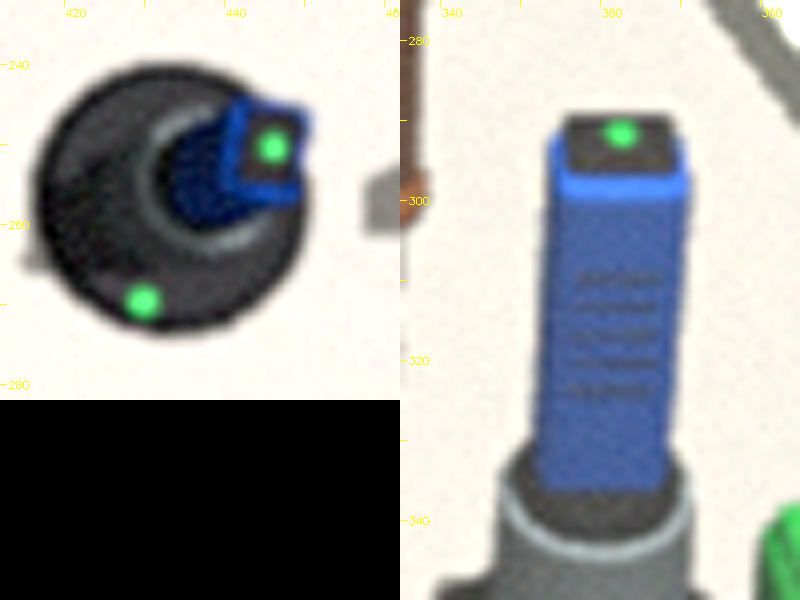

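```bash
python3 -m jog '[[-3.2,-3,0,0,0],[-3.2,-3,0,0,0],[-3.2,-3,0,0,0],[-3.2,-3,0,0,0],[-3.2,-3,0,0,0],[-3.2,-3,0,0,0],[-3.2,-3,0,0,0],[-3,-3.2,0,0,0],[0,0,0,-0.14,0],[0,0,0,-0.14,0]]' |head -2
python3 -m jog '[[0,0,0,-0.14,0],[0,0,0,-0.14,0],[0,0,0,-0.14,0],[0,0,0,-0.14,0],[0,0,0,-0.14,0],[0,0,0,0,0],[0,0,0,0,0],[0,0,0,0,0],[0,0,0,0,0],[0,0,0,0,0]]' |head -2
python3 - <<'E'
from h import *
need([.533,-.321,.137],1.36); print(r.read_state()["joint_positions"])
c=cam("top"); cv2.imwrite("pics/t8.png",crop(c,(240,170,380,275),5.7))
E
```

```text
time: 15.8
ee_pos: [0.5257, -0.3301, 0.2537]
time: 16.8
ee_pos: [0.5234, -0.3313, 0.2502]
t 16.8 ee [ 0.5234 -0.3313  0.2502] need cm [-0.82  1.1  11.33] w 0.0869 F [-0.48 -0.22 -0.52] tilt 0.0104
yaw_y 1.3815 turn 0.0215
[ 0.00433962  0.36252613  0.63845055  1.49085836 -0.22241247  1.3693746
  2.03971375]
```

View pics/t8.png

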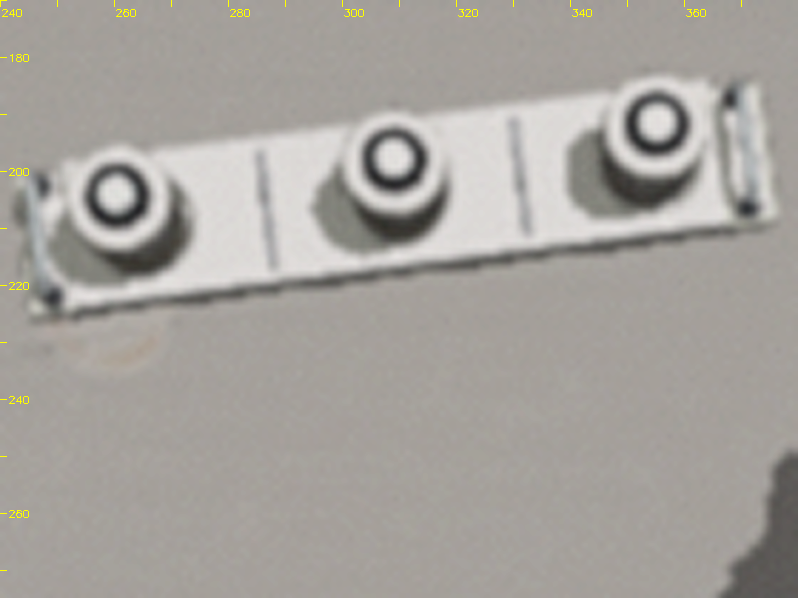

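Jar upright in the middle pocket (button px (309.1,197.7)). Now the wand.

```bash
python3 -m jog '[[-0.8,1.1,0,0.02,0],[0,0,0,0,0],[0,0,0,0,0],[0,0,1.2,0,0],[0,0,1.2,0,0],[0,0,1.2,0,0],[0,0,0,0,0],[0,0,0,0,0],[0,0,0,0,0],[0,0,0,0,0]]' |head -2
python3 - <<'E'
from h import *
t=cam("top"); b=ray(t,309.1,197.7,.111); print("button",b.round(4), "R",ray(t,240+658/5.7,170+126/5.7,.111).round(4),"L",ray(t,240+118/5.7,170+196/5.7,.111).round(4))
need([.533,-.321,.137],1.36)
E
```

```text
time: 17.85
ee_pos: [0.5311, -0.3232, 0.2101]
button [0.667  0.0036 0.111 ] R [ 0.6823 -0.1115  0.111 ] L [0.6489 0.1237 0.111 ]
t 17.9 ee [ 0.5311 -0.3232  0.2102] need cm [-0.2   0.2   7.32] w 0.0869 F [ 0.35 -0.03  0.15] tilt 0.0111
yaw_y 1.3583 turn -0.0017
```

```bash
python3 -m jog '[[-0.2,0.2,1,0,0],[0,0,1.2,0,0],[0,0,1.2,0,0],[0,0,1.2,0,0],[0,0,1.2,0,0],[0,0,0.6,0,0],[0,0,0.3,0,0],[0,0,0,0,0],[0,0,0,0,0],[0,0,0,0,0]]'
python3 -m jog '[[0,0,0,0,0.5],[0,0,0,0,0.7],[0,0,0,0,0.9],[0,0,0,0,0.9],[0,0,0,0,0.9],[0,0,0,0,0.9],[0,0,0,0,0.9],[0,0,0,0,0.9],[0,0,0,0,0.9],[0,0,0,0,0.9]]' 20
python3 -c "
from h import *
need([.533,-.321,.137],1.36)"
```

```text
time: 18.9
ee_pos: [0.5331, -0.3207, 0.1368]
eef_rot: [0.106, 0.994, 0.004, -0.004]
ft_force: [-0.8, -0.8, 0.4]
width: 0.0871
time: 19.9
ee_pos: [0.5337, -0.3211, 0.1381]
eef_rot: [0.106, 0.994, 0.004, -0.003]
ft_force: [-0.9, 0.2, -1.0]
width: 0.0237
t 19.9 ee [ 0.5337 -0.3211  0.1381] need cm [ 0.07 -0.    0.11] w 0.0237 F [-0.91  0.19 -0.97] tilt 0.0097
yaw_y 1.3584 turn -0.0016
```

```bash
python3 -m jog '[[0,0,-0.5,0,0.9],[0,0,-1,0,0.9],[0,0,-1.5,0,0.9],[0,0,-1.5,0,0.9],[0,0,-1.5,0,0.9],[0,0,-1.5,0,0.9],[0,0,-2,0,0.9],[0,0,-2,0,0.9],[0,0,-2,0,0.9],[0,0,-0.5,0,0.9]]' 20
python3 - <<'E'
from h import *
need([.667,.0036,.275],1.36)
c=cam("side");cv2.imwrite("pics/x.png",c["pixels"][:,:,::-1])
E
```

```text
time: 20.9
ee_pos: [0.534, -0.3232, 0.2937]
eef_rot: [0.107, 0.994, 0.003, -0.001]
ft_force: [1.1, -1.0, -0.5]
width: 0.024
t 20.9 ee [ 0.534  -0.3232  0.2937] need cm [-6.08 34.74  2.06] w 0.024 F [ 1.06 -1.04 -0.49] tilt 0.006
yaw_y 1.3572 turn -0.0028
```

```bash
python3 -m jog '[[-0.3,2,0,0,0.9],[-0.8,4,0,0,0.9],[-0.8,4.3,0,0,0.9],[-0.8,4.3,0,0,0.9],[-0.8,4.3,0,0,0.9],[-0.8,4.3,0,0,0.9],[-0.7,4.3,0,0,0.9],[-0.6,3,0,0,0.9],[-0.3,1.5,0,0,0.9],[0,0,0,0,0.9]]' 20|head -2
python3 -m jog '[[0,0,0,0,0.9],[0,0,0,0,0.9],[0,0,0,0,0.9],[0,0,0,0,0.9],[0,0,0,0,0.9],[0,0,0,0,0.9],[0,0,0,0,0.9],[0,0,0,0,0.9],[0,0,0,0,0.9],[0,0,0,0,0.9]]' |head -2
python3 -c "
from h import *
need([.667,.0036,.275],1.36)"
```

```text
time: 21.95
ee_pos: [0.6608, -0.0135, 0.289]
time: 22.95
ee_pos: [0.6588, -0.0232, 0.2898]
t 22.95 ee [ 0.6588 -0.0232  0.2898] need cm [-0.2   2.8   1.48] w 0.0235 F [ 0.39 -0.4  -1.15] tilt 0.0083
yaw_y 1.3405 turn -0.0195
```

```bash
python3 -m jog '[[-0.1,1.4,0,-0.02,0.9],[-0.1,1.4,0,0,0.9],[0,0,0,0,0.9],[0,0,0.5,0,0.9],[0,0,1,0,0.9],[0,0,1,0,0.9],[0,0,0.5,0,0.9],[0,0,0,0,0.9],[0,0,0,0,0.9],[0,0,0,0,0.9]]' 20|head -2
python3 -m jog '[[0,0,0,0,0.9],[0,0,0,0,0.9],[0,0,0,0,0.9],[0,0,0,0,0.9],[0,0,0,0,0.9],[0,0,0,0,0.9],[0,0,0,0,0.9],[0,0,0,0,0.9],[0,0,0,0,0.9],[0,0,0,0,0.9]]' |head -2
python3 - <<'E'
from h import *
need([.667,.0036,.240],1.36)
s=cam("side");a=crop(s,(310,120,430,265),4);print(a.shape);cv2.imwrite("pics/c9.png",a)
for n in("top","side"):
  c=cam(n); print(n,proj(c,[.667,.0036,.111]).round(1))
E
```

```text
time: 23.95
ee_pos: [0.6668, 0.0067, 0.2557]
time: 24.95
ee_pos: [0.6673, 0.0065, 0.257]
t 24.95 ee [0.6673 0.0065 0.257 ] need cm [-0.04 -0.3   1.7 ] w 0.0241 F [-0.45 -0.49 -0.51] tilt 0.0084
yaw_y 1.3628 turn 0.0028
(580, 480, 3)
top [309.1 197.7]
side [376.5 216.5]
```

View pics/c9.png

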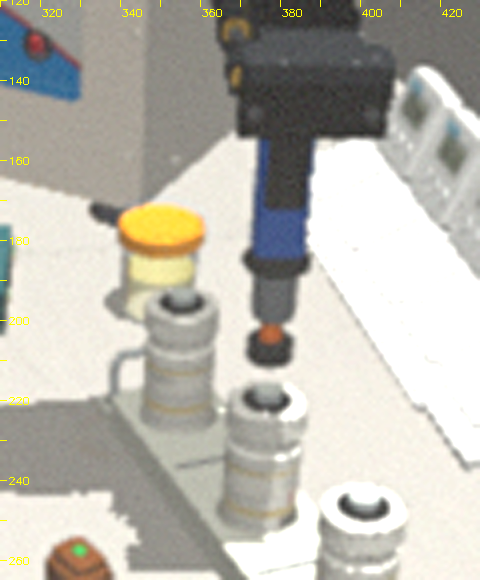

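```bash
cat > pr.py <<'E'
from h import *
def head(c,L=.126,off=(0,0)):
    s=r.read_state(); M=R.from_quat(s["eef_rot"]).as_matrix(); e=np.array(s["ee_pos"])+M[:,0]*off[0]+M[:,1]*off[1]
    def ring(L,rad):
        p=np.array([proj(c,e+M@np.array([rad*np.cos(a),rad*np.sin(a),L])) for a in np.linspace(0,6.28,60)]); return p.min(0).round(1),p.max(0).round(1)
    print("tip",(e+M[:,2]*L).round(4),"rim",ring(L,.0135),"headtop",ring(L-.013,.0135),"collar",ring(L-.062,.0195))
E
python3 - <<'E'
from pr import *
s=cam("side");t=cam("top");head(s)
b=tri(t,(309.1,197.7),s,(377,217.5)); print("button tri",b.round(4), ray(s,377,217.5,.111).round(4))
def ring(p,rad): q=np.array([proj(s,np.array(p)+[rad*np.cos(a),rad*np.sin(a),0]) for a in np.linspace(0,6.28,60)]); return q.min(0).round(1),q.max(0).round(1)
print("lid ring",ring([.667,.0036,.103],.0235),"holder",ring([.667,.0036,.105],.015),"btn",ring([.667,.0036,.111],.0087))
# dark head pixels
im=s["pixels"][195:225,360:395].astype(int).sum(2); print(s["pixels"].dtype); 
for y in range(198,216): print(y,[360+int(x) for x in np.where(im[y-195]<200)[0][[0,-1]]] if (im[y-195]<200).any() else None)
E
```

```text
tip [0.6663 0.0069 0.1309] rim (array([370.4, 205.3]), array([382.3, 211.3])) headtop (array([370.8, 200.4]), array([382.7, 206.3])) collar (array([369.7, 180.1]), array([387.3, 188.3]))
button tri [0.668  0.0036 0.108 ] [ 0.6668 -0.0011  0.111 ]
lid ring (array([366.1, 214.2]), array([386.4, 224.8])) holder (array([369.8, 215.3]), array([382.8, 222.1])) btn (array([372.7, 214.5]), array([380.3, 218.4]))
uint8
198 [374, 381]
199 [381, 381]
200 None
201 None
202 None
203 [373, 374]
204 [373, 381]
205 [373, 382]
206 [372, 382]
207 [372, 381]
208 [372, 381]
209 [373, 381]
210 [374, 381]
211 None
212 None
213 None
214 None
215 None
```

```bash
python3 - <<'E'
from h import *
t=cam("top"); im=cv2.imread("pics/t8.png",0)
m=(im<110).astype(np.uint8); n,l,st,ce=cv2.connectedComponentsWithStats(m)
for i in range(1,n):
    x,y,w,h,a=st[i]
    if a>1000 and w<90 and h<90: 
        cx,cy=x+w/2,y+h/2
        u,v=(cx+.5)/5.7-.5+240,(cy+.5)/5.7-.5+170
        print((u,v),w,h,"hold z.105",ray(t,u,v,.105).round(4))
for (cx,cy) in((394,158),(658,126),(118,196)):
    c=im[cy-40:cy+40,cx-40:cx+40]; ci,ri=cv2.minEnclosingCircle(max(cv2.findContours((c<120).astype(np.uint8),0,1)[0],key=cv2.contourArea))
    cx2,cy2=cx-40+ci[0],cy-40+ci[1]; u,v=(cx2+.5)/5.7-.5+240,(cy2+.5)/5.7-.5+170
    b=c[15:65,15:65]; mm=(b>200).astype(np.uint8); n,l,st,ce=cv2.connectedComponentsWithStats(mm); k=l[25,25]
    bu,bv=(cx-25+ce[k][0]+.5)/5.7-.5+240,(cy-25+ce[k][1]+.5)/5.7-.5+170
    print("ring",round(u,2),round(v,2),round(ri,1),ray(t,u,v,.105).round(4),"button",round(bu,2),round(bv,2),st[k][4],ray(t,bu,bv,.111).round(4))
E
```

```text
(np.float64(354.85087719298247), np.float64(191.4298245614035)) 62 61 hold z.105 [ 0.6852 -0.1103  0.105 ]
(np.float64(308.8859649122807), np.float64(197.74561403508773)) 62 61 hold z.105 [0.668  0.0043 0.105 ]
(np.float64(260.20175438596493), np.float64(204.06140350877195)) 63 61 hold z.105 [0.6508 0.1257 0.105 ]
ring 308.7 197.72 32.4 [0.6681 0.0048 0.105 ] button 308.64 197.16 636 [0.6684 0.0047 0.111 ]
ring 354.77 191.37 31.7 [ 0.6853 -0.1101  0.105 ] button 354.84 190.89 627 [ 0.6854 -0.11    0.111 ]
ring 260.18 203.97 32.1 [0.651  0.1257 0.105 ] button 259.85 203.44 571 [0.6513 0.1259 0.111 ]
```

```bash
python3 -m jog '[[-0.1,-0.2,0,0,0.9],[0,0,0.3,0,0.9],[0,0,0.4,0,0.9],[0,0,0.4,0,0.9],[0,0,0.4,0,0.9],[0,0,0.2,0,0.9],[0,0,0,0,0.9],[0,0,0,0,0.9],[0,0,0,0,0.9],[0,0,0,0,0.9]]' 20
python3 - <<'E'
from pr import *
s=cam("side");need([.6673,.0041,.233],1.36);head(s)
E
```

```text
time: 26.25
ee_pos: [0.6676, 0.0042, 0.238]
eef_rot: [0.104, 0.995, 0.001, -0.004]
ft_force: [0.4, -0.2, -1.3]
width: 0.0238
t 26.3 ee [0.6676 0.0043 0.238 ] need cm [ 0.02 -0.02  0.5 ] w 0.0239 F [ 0.79 -0.06 -0.69] tilt 0.0089
yaw_y 1.3629 turn 0.0029
tip [0.6666 0.0046 0.112 ] rim (array([370.3, 212.9]), array([382.1, 218.9])) headtop (array([370.7, 208. ]), array([382.5, 214. ])) collar (array([369.6, 188. ]), array([387.1, 196.4]))
```

```bash
python3 -m jog '[[0,0,0.15,0,0.9],[0,0,0.15,0,0.9],[0,0,0.1,0,0.9],[0,0,0.1,0,0.9],[0,0,0.1,0,0.9],[0,0,0.1,0,0.9],[0,0,0,0,0.9],[0,0,0,0,0.9],[0,0,0,0,0.9],[0,0,0,0,0.9]]' 20
python3 - <<'E'
from pr import *
F=[]
s=cam("side");need([.6673,.0041,.227],1.36);head(s)
F=[];
for _ in range(5): F.append(r.read_state()["ft_force"]); cam("side")
print(np.mean(F,0).round(2))
E
```

```text
time: 27.3
ee_pos: [0.668, 0.0042, 0.2317]
eef_rot: [0.104, 0.995, 0.001, -0.004]
ft_force: [0.1, 0.9, 0.7]
width: 0.0239
t 27.35 ee [0.6679 0.0042 0.2317] need cm [ 0.06 -0.03  0.47] w 0.0239 F [ 0.27 -0.09  1.19] tilt 0.0075
yaw_y 1.3628 turn 0.0028
tip [0.6671 0.0046 0.1057] rim (array([370.4, 215.2]), array([382.1, 221.3])) headtop (array([370.8, 210.4]), array([382.5, 216.4])) collar (array([369.6, 190.4]), array([387. , 198.9]))
[-0.28 -0.01  1.08]
```

```bash
python3 -m jog '[[0,0,0.1,0,0.9],[0,0,0.1,0,0.9],[0,0,0.1,0,0.9],[0,0,0.1,0,0.9],[0,0,0.1,0,0.9],[0,0,0,0,0.9],[0,0,0,0,0.9],[0,0,0,0,0.9],[0,0,0,0,0.9],[0,0,0,0,0.9]]' 20
python3 - <<'E'
from pr import *
s=cam("side");need([.6673,.0041,.227],1.36);head(s)
F=[];
for _ in range(5): F.append(r.read_state()["ft_force"]); s=cam("side")
print(np.mean(F,0).round(2))
cv2.imwrite("pics/c10.png",crop(s,(345,170,410,250),7))
E
```

```text
time: 28.6
ee_pos: [0.6681, 0.0042, 0.2269]
eef_rot: [0.104, 0.995, 0.001, -0.003]
ft_force: [-0.9, -0.1, 2.4]
width: 0.0243
t 28.65 ee [0.6682 0.0042 0.2269] need cm [ 0.08 -0.03 -0.01] w 0.0238 F [-0.55  0.34  2.55] tilt 0.0067
yaw_y 1.3628 turn 0.0028
tip [0.6674 0.0046 0.1009] rim (array([370.4, 216.9]), array([382., 223.])) headtop (array([370.8, 212.1]), array([382.5, 218.2])) collar (array([369.6, 192.3]), array([387. , 200.7]))
[-0.35  0.08  2.81]
```

View pics/c10.png

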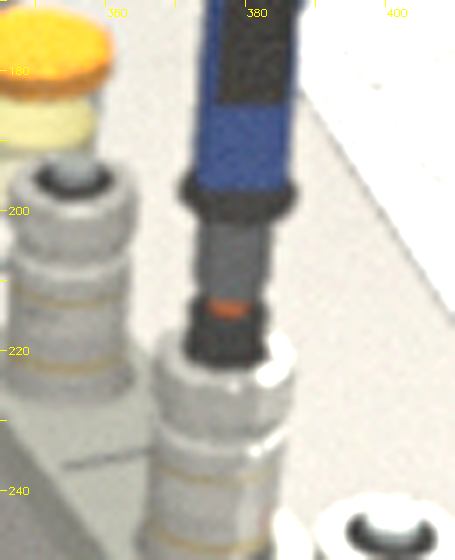

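```bash
python3 - <<'E'
from pr import *
need([.6673,.0041,.227],1.36); print(r.close_job())
E
```

```text
t 28.9 ee [0.6681 0.0042 0.2269] need cm [ 0.08 -0.03 -0.01] w 0.0241 F [-1.15  0.33  2.75] tilt 0.0067
yaw_y 1.3628 turn 0.0028
the job is handed in; nothing more can be done
None
```

The jar is standing in the middle pocket and released, and the wand is held on its logger button. I handed the job in at 28.9 s, and no verdict was reported.

- **Jar:** I gripped the jar by its lid with 4 N and lifted it so it swung upright. It hung about 0.1 rad off vertical, so I offset the gripper to line its base up with the pocket, lowered it in and let go. The top picture afterwards showed it upright with its button up. It stands about 3 mm off the pocket centre, close to the full play in the pocket but within the 6 mm limit.
- **Wand:** I took the blue wand from the stand across its 24 mm side, lifted it clear and lowered it onto the button.

Last checks:

| Check | Result |
|---|---|
| Pressing force | About 3.7 N, which puts the head about 6.6 mm in |
| Orange neck in the side picture | About 7 mm in, reading good to about 2 mm |
| Height where contact began | Matches the button being inside the recess (about 0.1077 m, 0.107 m expected) |
| Gripper tilt | 0.007 rad |
| Grip opening | 24 mm on the handle |
| Sideways alignment, side view | Within about 1 mm |

- **Alignment along y:** this was not seen directly, because the arm hid the wand from the top camera. It rests on the earlier top-view position of the button and on the contact height. The side camera's own estimate of the button's y was about 5 mm off the top camera's. I trusted the top camera, since the side view is weak in that direction.
- **Bystanders:** the neighbouring jars had not moved in the pictures I took. I did not separately check the slide box, cup and dish at the end, but the arm did not go near them.

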